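# Slide the spice tin through to its tile

### The job

Push the flat yellow spice tin along the counter, through the narrow gap between the turquoise spice rack and the low white kerb, until it lies wholly on the white tile on the other side, roughly lengthwise in line with the tile. Only push it: keep it flat on the counter and never pick it up. Leave the jar, the tea strainer and the saucepan lid where they are.

Things in the scene. Friction and masses are not known exactly. Their poses are not given: they have to be found in the camera images.
- tin: Flat yellow metal spice tin, loose, closed, a box 96 mm long (its x axis), 64 mm wide (its y axis) and 40 mm high, about 0.25 kg. Origin at the centre of its underside. It starts on the side of the gap away from the tile, set somewhat off the gap's centre line and askew.
- kerb: Low white masonry kerb, blue strip on top, fixed, 45 mm high. Origin NOT in the kerb but on the counter (height 0) at the middle of the gap; x axis along the gap (the tin's way), y across it to the rack. Kerb: x -45 to 45, y -76 to -36 mm, half-round ends, radius 20 mm. The gap is 72 mm wide (y -36 to 36 mm; the tin has 4 mm to spare each side), open at both ends.
- rack: Turquoise rack of three tiers set as steps, fixed. Origin on the counter, middle of its face at the gap; axes as the kerb's. Fills x -50 to 50 mm. Lowest tier (y 0 to 62 mm) is bare, 39 mm high with lips, corners at the gap rounded 12 mm; next (64 to 126) 70 mm, last (128 to 190) 105 mm high, both with fixed 60 mm pots. Its middle may stand 15 mm further along the gap than the kerb's.
- tile: White glazed tile set flush in the counter (no step), 160 mm long (its x axis), 140 mm wide (its y axis). Origin at its centre. It lies beyond the gap as seen from the tin, at either end of the gap.
- jar: Empty glass jar with a red twist cap, loose, 66 mm across, 80 mm high. Origin at the centre of its underside. Leave alone.
- strainer: Small steel tea strainer, loose, bowl 72 mm across and 30 mm high, with a thin handle reaching 103 mm from the bowl's centre along its x axis. Origin under the bowl's centre. Leave alone.
- panlid: Aluminium saucepan lid, loose, 132 mm across, 39 mm high with its black knob. Origin at the centre of its underside. Leave alone.
There are look-alikes about, which are no part of the job. Several things have the shape of the kerb; the one meant has the colours described above. There is more than one size of the tin; the one meant has the size given above.

How it is judged:
By the outcome, as a careful person would: the job done as asked, in the order asked, and still so for the second after the job is handed in, with the robot touching nothing.
It also fails if it takes over 64 s, if anything falls off the work surface, if the arm or the gripper's body presses on something with over 40 N, if the wrist force passes 120 N, or if a joint passes its speed limit or range.

### The arm

A 6-joint arm with a two-finger parallel gripper is mounted at the origin on the work surface. World frame = base frame: x ahead of the robot, y to its left, z up, the work surface at z = 0. Lengths are in m, angles in rad, forces in N, time in s.
With the tool pointing down it reaches from about 0.25 to 0.8 m from the base axis. Payload 8.5 kg.
Tool frame: the origin (TCP) lies midway between the tips of the shut fingers; the grasp point (between the pads) lies 19 mm behind it; x points along the fingers, y is the direction in which the jaws open and shut, and the axes are right-handed (so a half turn about x gives the same grasp; the last joint's range is limited). The gripper opens to 85 mm and grips with 20 to 120 N. Pads are 22 mm wide; open, the fingers measure 114 mm over their backs; the gripper's body (76 mm by 85 mm) begins 54 mm behind the grasp point. The pads swing forward as they close: fully open they stand 13 mm farther back than shut.
Start: joints at [-1.346, 0.238, -0.013, 1.319, 0, 1.571], TCP at [0.117, -0.512, 0.209] pointing down, gripper open.
Joint ranges: [-2.66, 2.66], [-1.03, 1.9], [-1.14, 1.46], [-1.82, 2.27], [-1.45, 1.34], [-3.14, 3.14]. Speed limits (rad/s): [2.22, 2.22, 2.79, 3.14, 3.14, 3.14].

### API

Orientations are given as a unit quaternion [w, x, y, z].
In Python, from rig import ctrl gives the robot as it stands.
- The arm moves only by the shell command python3 -m inch 'ROWS' [OPENING] [FORCE]. ROWS is JSON, a list of rows, each an object with "dp": the shift along the tool's x, y, z as a fraction of full scale, a list of three; "yaw": the turn about the tool's x as a fraction of full scale. In form: [{"dp": [x, y, z], "yaw": yaw}, ...]. A call has 1 to 5 rows; each row shifts and turns the commanded pose from where the row before left it, along the tool's axes as they then stand; what a row does not reach is not made up. Full scale, the value 1, is 20 mm for a shift and 0.08 rad for a turn. A row lasts 1/8 s, in which the tool goes at most 62.5 mm and 10.7 degrees, less where a joint would pass 70% of its speed; a pose out of reach is approached as far as the arm can. A call with a number of a shift or a turn outside -1 to 1 is refused whole. A call with a gripper value outside its range is refused whole. OPENING is the opening, from -1 (shut) to 1 (fully open), so that 0 is half open, set as the call begins (- or left out, the last holds). The fingers move at their own pace and stop on an object; FORCE is the grip in N (left out, the last holds). Time passes only in rows, so rows that do not move let the fingers close. It gives the time, the measured TCP pose, the force and the opening at its end, in the units of the state.
- ctrl.read_state(): the state, without advancing time (a new reading comes with each control period).
- ctrl.read_camera(name): name is "side" or "top"; returns the picture (480x640x3 uint8, red, green, blue); there is no depth.
- ctrl.calibration(name): a dict with "fx", "fy", "cx", "cy" (pixels), "k1" (the pictures are not rectified: a ray, as slopes to the right and down, at radius r is drawn at 1 + k1 r^2 times it, then the intrinsics apply), "position" and "rotation" of the camera in the world. Camera axes: x right, y down, z forward; pixel columns grow to the right and rows downward; lengths in m; the calibration is good to about 2 mm. A picture is of the moment at which its call begins. calibration takes no time and is no camera call.
- ctrl.hand_in(): hands the job in, once; it reports no verdict.
The state is a dict: "time": time; "q": joint angles; "qvel": joint speeds; "joint_efforts": joint torques, N m; "ee_pos": TCP position; "tool_rot": TCP orientation; "wrist_force": force on the tool from outside, world axes, zero at the start; "ft_torque": the same for the moment, N m; "opening": finger opening in m.
Only numpy, scipy, OpenCV 4.12 (cv2) and the standard library are available. Lean on these libraries where they do the work, as an engineer would, in place of code of your own. Each camera call takes 0.05 s, during which the arm holds its last target.

## Working session

There is one attempt and no reset: what is moved stays moved. The work goes in short steps, Python scripts to look and compute and a shell command to move; the robot and the scene stay as the last step left them, time stands still between calls to the robot, and variables do not carry over. Pictures are saved under pics/ and viewed, and the job is handed in when it is done.

```bash
mkdir -p pics; ls; cat > h.py <<'E'
import numpy as np, cv2
from rig import ctrl
def snap(n,f):
    im=ctrl.read_camera(n); cv2.imwrite(f,im[:,:,::-1]); return im
def ray(n,u,v):
    c=ctrl.calibration(n); x=(u-c['cx'])/c['fx']; y=(v-c['cy'])/c['fy']
    rd=np.hypot(x,y); r=rd
    for _ in range(30): r=rd/(1+c['k1']*r*r)
    s=r/rd if rd>0 else 1
    d=np.array(c['rotation'])@np.array([x*s,y*s,1.]); return np.array(c['position']),d
def onz(n,u,v,z=0):
    p,d=ray(n,u,v); return p+d*(z-p[2])/d[2]
def proj(n,P):
    c=ctrl.calibration(n); q=np.array(c['rotation']).T@(np.array(P,float)-np.array(c['position']))
    x,y=q[0]/q[2],q[1]/q[2]; k=1+c['k1']*(x*x+y*y)
    return np.array([c['fx']*x*k+c['cx'],c['fy']*y*k+c['cy']])
E
python3 - <<'E'
from h import *
snap('top','pics/t0.png');snap('side','pics/s0.png')
for n in('top','side'):print(ctrl.calibration(n))
print(ctrl.read_state())
E
```

```text
pics
{'fx': 540.6170913023589, 'fy': 540.6170913023589, 'cx': 319.2895525095088, 'cy': 241.2377346842744, 'k1': -0.11777688702506627, 'position': array([0.49039212, 0.01296783, 1.01574685]), 'rotation': array([ 0.0422985 , -0.7022421 ,  0.71042105, -0.01920405])}
{'fx': 515.305564723706, 'fy': 515.305564723706, 'cx': 324.7531867252721, 'cy': 247.51679594090982, 'k1': -0.05912073537625464, 'position': array([0.17526881, 0.53314408, 0.40671987]), 'rotation': array([ 0.17534135, -0.27747203,  0.81383904, -0.4795109 ])}
{'time': 0.1, 'q': array([-1.34601293e+00,  2.38706307e-01, -1.41609847e-02,  1.31921253e+00,
        1.06116017e-05,  1.57082720e+00]), 'qvel': array([-0.00099784, -0.00258865,  0.00267396,  0.00174955,  0.00130917,
       -0.00118769]), 'joint_efforts': array([ 2.28174547e-03, -5.39721179e+01,  3.46996486e+01,  1.33717130e-02,
        1.64305111e-04, -8.11112670e-07]), 'ee_pos': array([ 0.11693329, -0.51139743,  0.20845303]), 'tool_rot': array([-0.07884352, -0.70259934, -0.0797462 ,  0.70269368]), 'wrist_force': array([ 0.09101777,  0.86505552, -1.02234396]), 'ft_torque': array([0.00286031, 0.00697911, 0.02154946]), 'opening': 0.0853417048046696}
```

Rotation is a quaternion; I'll convert it.

```bash
python3 - <<'E'
s=open('h.py').read()
s=s.replace("from rig import ctrl\n","from rig import ctrl\nfrom scipy.spatial.transform import Rotation as R\ndef Rm(q): return R.from_quat([q[1],q[2],q[3],q[0]]).as_matrix()\n").replace("np.array(c['rotation'])","Rm(c['rotation'])")
open('h.py','w').write(s)
E
python3 -c "
from h import *
print(onz('top',320,240),onz('side',320,240)); print(Rm(ctrl.read_state()['tool_rot']))"
```

```text
[0.58154509 0.0443715  0.        ] [ 6.66889827e-01 -6.34856275e-02 -5.55111512e-17]
[[-2.75740062e-04  2.22864932e-01 -9.74849294e-01]
 [ 1.25356981e-03 -9.74848488e-01 -2.22865102e-01]
 [-9.99999176e-01 -1.28349448e-03 -1.05719681e-05]]
```

View pics/t0.png

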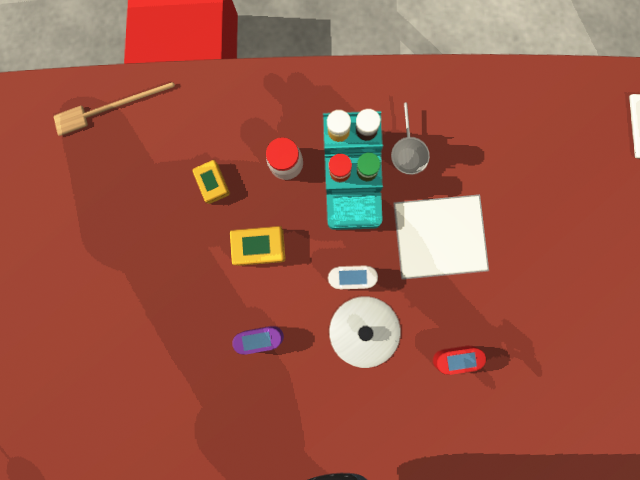

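View pics/s0.png

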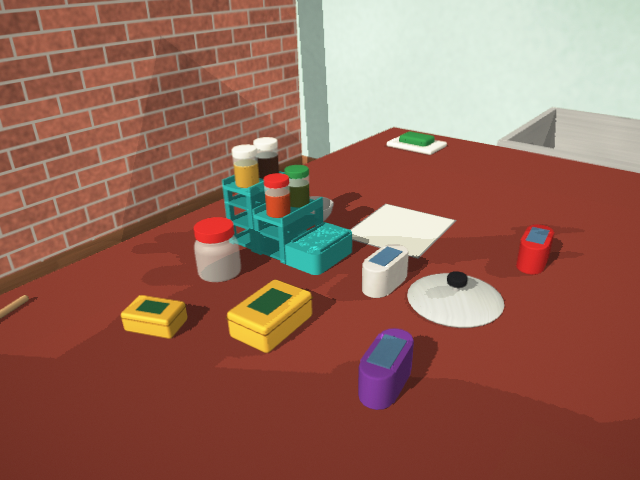

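The candidates for the tin are the large yellow box at top (257,246) and the small yellow one at (210,181). For the kerb they are white (353,278), purple (257,341) and red (461,361). By size I choose the large box, and by colour the white kerb with the blue strip. I'll check both in a close crop.

```bash
python3 - <<'E'
from h import *
im=cv2.imread('pics/t0.png'); 
cv2.imwrite('pics/c0.png',cv2.resize(im[185:305,185:345],None,fx=5,fy=5,interpolation=cv2.INTER_CUBIC))
cv2.imwrite('pics/c1.png',cv2.resize(im[180:300,315:475+25],None,fx=4.3,fy=4.3,interpolation=cv2.INTER_CUBIC))
E
```

```text
(no output)
```

View pics/c0.png

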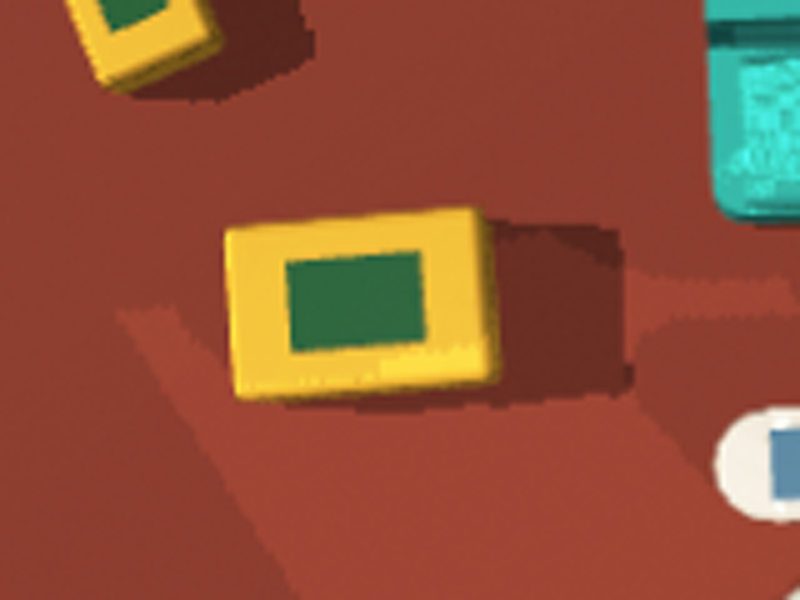

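View pics/c1.png

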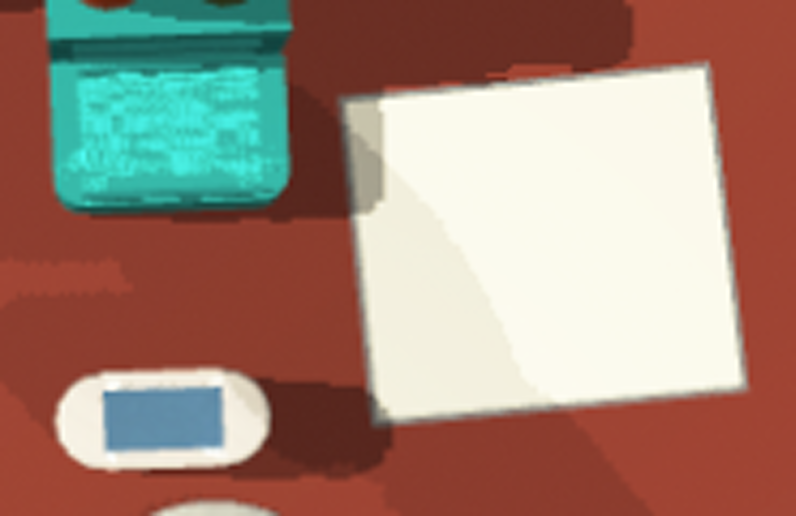

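```bash
python3 - <<'E'
from h import *
def rect(pts,z):
    P=np.array([onz('top',u,v,z)[:2] for u,v in pts]); c=P.mean(0)
    a=(P[1]+P[2]-P[0]-P[3])/2;b=(P[0]+P[1]-P[2]-P[3])/2
    print(c.round(4),'len',np.linalg.norm(a).round(4),np.linalg.norm(b).round(4),'ang',np.degrees(np.arctan2(a[1],a[0])).round(2),np.degrees(np.arctan2(b[1],b[0])).round(2)); return P
f=lambda s,o,L:[(x/s+o[0],y/s+o[1]) for x,y in L]
print('tin');rect(f(5,(185,185),[(225,229),(474,208),(488,380),(236,398)]),.04)
print('strip');rect(f(4.3,(315,180),[(103,391),(222,387),(224,448),(105,452)]),.045)
print('kerb extents')
K=[onz('top',*p,.045)[:2] for p in f(4.3,(315,180),[(56,420),(270,416),(163,369),(163,470)])];print(np.round(K,4))
print('tile');rect(f(4.3,(315,180),[(340,97),(709,64),(745,388),(377,424)]),0)
print('rack tier');rect(f(4.3,(315,180),[(50,60),(290,52),(289,205),(56,205)]),.039)
print('rackfront',[onz('top',*p,.039)[:2].round(4) for p in f(4.3,(315,180),[(90,208),(260,203)])])
E
```

```text
tin
[0.569  0.1598] len 0.0922 0.0626 ang -86.28 4.19
strip
[ 0.5092 -0.0155] len 0.0496 0.0254 ang -88.75 1.04
kerb extents
[[ 0.5095  0.0293]
 [ 0.5101 -0.0598]
 [ 0.5302 -0.0156]
 [ 0.4882 -0.015 ]]
tile
[ 0.5855 -0.1849] len 0.1637 0.1442 ang -85.4 4.69
rack tier
[ 0.6316 -0.0208] len 0.1002 0.0637 ang -89.82 -0.01
rackfront [array([0.5989, 0.014 ]), array([ 0.6   , -0.0578])]
```

```bash
python3 -m inch '[{"dp":[0,0,0],"yaw":-1},{"dp":[0,0,0],"yaw":-1},{"dp":[0,0,0],"yaw":-1},{"dp":[0,0,0],"yaw":-1},{"dp":[0,0,0],"yaw":-1}]' -0.48
python3 -m inch '[{"dp":[0,0,0],"yaw":-1},{"dp":[0,0,0],"yaw":-1},{"dp":[0,0,0],"yaw":-1},{"dp":[0,0,0],"yaw":-1},{"dp":[0,0,0],"yaw":-1}]'
python3 -m inch '[{"dp":[0,0,0],"yaw":-1},{"dp":[0,0,0],"yaw":-1},{"dp":[0,0,0],"yaw":-1},{"dp":[0,0,0],"yaw":-1},{"dp":[0,0,0],"yaw":-1}]'
python3 -m inch '[{"dp":[0,0,0],"yaw":-1},{"dp":[0,0,0],"yaw":-1},{"dp":[0,0.5,-0.5],"yaw":-0.6}]'
python3 -c "
from h import *
print(Rm(ctrl.read_state()['tool_rot']).round(3))"
```

```text
time: 0.72
ee_pos: [0.117, -0.5115, 0.2086]
tool_rot: [0.218, 0.673, 0.219, -0.673]
wrist_force: [0.9, 0.4, 0.3]
opening: 0.0225
time: 1.35
ee_pos: [0.1169, -0.5115, 0.2086]
tool_rot: [0.347, 0.616, 0.348, -0.616]
wrist_force: [-0.1, -0.3, -0.3]
opening: 0.022
time: 1.98
ee_pos: [0.117, -0.5115, 0.2086]
tool_rot: [0.463, 0.535, 0.463, -0.534]
wrist_force: [0.5, 0.9, 0.5]
opening: 0.0223
time: 2.35
ee_pos: [0.1268, -0.5014, 0.2085]
tool_rot: [0.515, 0.484, 0.516, -0.484]
wrist_force: [0.5, 0.7, -1.0]
opening: 0.022
[[-0.     0.998  0.063]
 [ 0.001  0.063 -0.998]
 [-1.    -0.    -0.001]]
```

```bash
for i in 1; do :; done
python3 -m inch '[{"dp":[0,0.66,-1],"yaw":0},{"dp":[0,0.66,-1],"yaw":0},{"dp":[0,0.66,-1],"yaw":0},{"dp":[0,0.66,-1],"yaw":0},{"dp":[0,0.66,-1],"yaw":0}]'
python3 -m inch '[{"dp":[0,0.66,-1],"yaw":0},{"dp":[0,0.66,-1],"yaw":0},{"dp":[0,0.66,-1],"yaw":0},{"dp":[0,0.66,-1],"yaw":0},{"dp":[0,0.66,-1],"yaw":0}]'
python3 -m inch '[{"dp":[0,0.66,-1],"yaw":0},{"dp":[0,0.66,-1],"yaw":0},{"dp":[0,0.66,-1],"yaw":0},{"dp":[0,0.66,-1],"yaw":0},{"dp":[0,0.66,-1],"yaw":0}]'
python3 -m inch '[{"dp":[0,0.66,-1],"yaw":0},{"dp":[0,0.66,-1],"yaw":0},{"dp":[0,0.66,-1],"yaw":0},{"dp":[0,0.66,-1],"yaw":0},{"dp":[0,0.66,-1],"yaw":0}]'
python3 -m inch '[{"dp":[0,0.66,-1],"yaw":0},{"dp":[0,0.66,-1],"yaw":0},{"dp":[0,0.66,-1],"yaw":0},{"dp":[0,0.66,-1],"yaw":0},{"dp":[0,0.66,-1],"yaw":0}]'
python3 -m inch '[{"dp":[0,0.66,-1],"yaw":0},{"dp":[0,0.66,-1],"yaw":0},{"dp":[0,0.66,-1],"yaw":0},{"dp":[0,0.66,-1],"yaw":0},{"dp":[0,0.66,-1],"yaw":0}]'
python3 -m inch '[{"dp":[0,0.66,-1],"yaw":0},{"dp":[0,0.66,-1],"yaw":0},{"dp":[0,0.66,-1],"yaw":0},{"dp":[0,0.66,-1],"yaw":0},{"dp":[0,0.66,-1],"yaw":0}]'
python3 -c "
from h import *
s=ctrl.read_state();M=Rm(s['tool_rot']);print(M.round(3), M.T@(np.array([.562,.258,.012])-s['ee_pos'])/.02, s['q'])"
```

```text
time: 2.98
ee_pos: [0.1873, -0.396, 0.209]
tool_rot: [0.515, 0.484, 0.515, -0.484]
wrist_force: [-0.1, 0.5, 0.5]
opening: 0.0218
time: 3.6
ee_pos: [0.2466, -0.2921, 0.209]
tool_rot: [0.515, 0.484, 0.515, -0.484]
wrist_force: [0.6, 0.1, 0.7]
opening: 0.0221
time: 4.22
ee_pos: [0.306, -0.1883, 0.209]
tool_rot: [0.515, 0.484, 0.515, -0.484]
wrist_force: [0.4, 0.2, 0.5]
opening: 0.022
time: 4.85
ee_pos: [0.3654, -0.0845, 0.209]
tool_rot: [0.515, 0.484, 0.515, -0.484]
wrist_force: [0.5, -0.1, -0.9]
opening: 0.0224
time: 5.48
ee_pos: [0.4248, 0.0193, 0.2091]
tool_rot: [0.515, 0.484, 0.515, -0.484]
wrist_force: [-0.2, -0.9, -0.0]
opening: 0.0217
time: 6.1
ee_pos: [0.4846, 0.1232, 0.2092]
tool_rot: [0.515, 0.484, 0.515, -0.484]
wrist_force: [-0.5, -0.7, 0.3]
opening: 0.0225
time: 6.72
ee_pos: [0.5446, 0.2271, 0.209]
tool_rot: [0.515, 0.484, 0.515, -0.484]
wrist_force: [0.3, 0.0, -0.4]
opening: 0.0225
[[-0.     0.998  0.062]
 [ 0.     0.062 -0.998]
 [-1.    -0.    -0.   ]] [ 9.84958701  0.96678912 -1.48659163] [3.95040511e-01 3.51397465e-01 1.47789554e-01 1.36731003e+00
 1.21908199e-04 1.90366512e+00]
```

```bash

python3 -m inch '[{"dp":[0,0.5,-0.75],"yaw":0},{"dp":[0,0.47,-0.74],"yaw":0},{"dp":[1,0,0],"yaw":0},{"dp":[1,0,0],"yaw":0},{"dp":[1,0,0],"yaw":0}]'
python3 -m inch '[{"dp":[1,0,0],"yaw":0},{"dp":[1,0,0],"yaw":0},{"dp":[1,0,0],"yaw":0},{"dp":[1,0,0],"yaw":0},{"dp":[0.8,0,0],"yaw":0}]'
python3 - <<'E'
from h import *
snap('top','pics/t1.png');im=snap('side','pics/s1.png')
im=cv2.imread('pics/t1.png'); 
cv2.imwrite('pics/c2.png',cv2.resize(im[185:305,165:325],None,fx=5,fy=5,interpolation=cv2.INTER_CUBIC))
E
```

```text
time: 7.35
ee_pos: [0.5617, 0.2575, 0.1483]
tool_rot: [0.515, 0.484, 0.515, -0.484]
wrist_force: [0.6, 0.5, -0.1]
opening: 0.0221
time: 7.98
ee_pos: [0.5616, 0.2572, 0.0521]
tool_rot: [0.515, 0.484, 0.515, -0.484]
wrist_force: [-0.1, -0.7, 0.6]
opening: 0.022
```

View pics/s1.png

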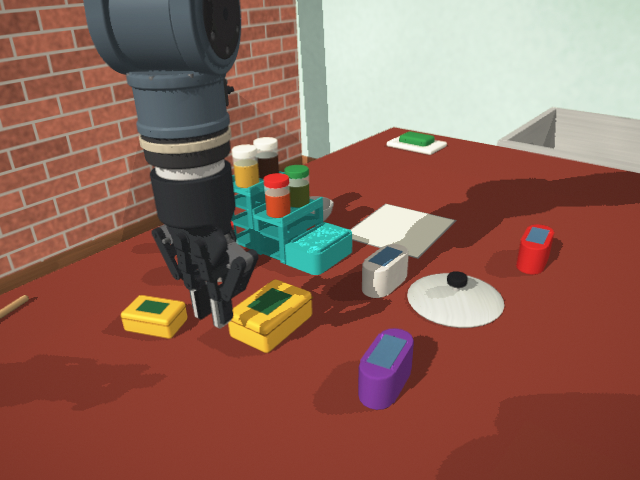

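View pics/c2.png

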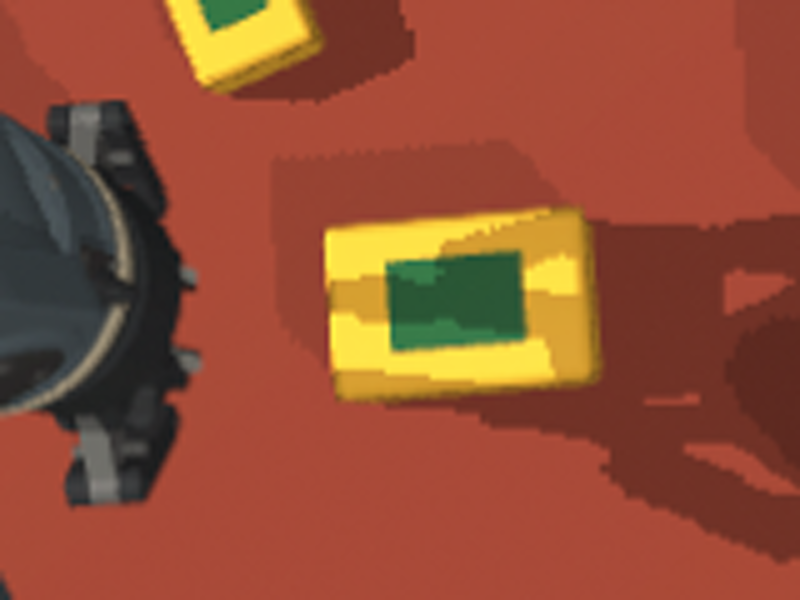

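The fingers hang in free space behind the large tin, which is at top (257,246), so I lower and approach.

```bash

python3 -m inch '[{"dp":[1,0,0],"yaw":0},{"dp":[0.9,0,0],"yaw":0},{"dp":[0,0,0.5],"yaw":0},{"dp":[0,0,0.5],"yaw":0},{"dp":[0,0,0.4],"yaw":0}]'
python3 -m inch '[{"dp":[0,0,0.3],"yaw":0},{"dp":[0,0,0.2],"yaw":0},{"dp":[0,0,0.2],"yaw":0},{"dp":[0,0,0.2],"yaw":0}]'
cat > look.py <<'E'
import sys
from h import *
k=sys.argv[1]; x0,y0=int(sys.argv[2]),int(sys.argv[3])
snap('top',f'pics/t{k}.png')
im=cv2.imread(f'pics/t{k}.png')
cv2.imwrite(f'pics/c{k}.png',cv2.resize(im[y0:y0+120,x0:x0+160],None,fx=5,fy=5,interpolation=cv2.INTER_CUBIC))
print(ctrl.read_state()['ee_pos'])
E
python3 look.py 3 200 185
```

```text
time: 8.7
ee_pos: [0.5646, 0.228, 0.0161]
tool_rot: [0.515, 0.485, 0.515, -0.484]
wrist_force: [-0.5, -0.6, 0.2]
opening: 0.0223
time: 9.2
ee_pos: [0.5652, 0.211, 0.0153]
tool_rot: [0.515, 0.484, 0.515, -0.484]
wrist_force: [0.1, 2.2, 1.4]
opening: 0.0221
[0.56520967 0.21050212 0.01526857]
```

View pics/c3.png

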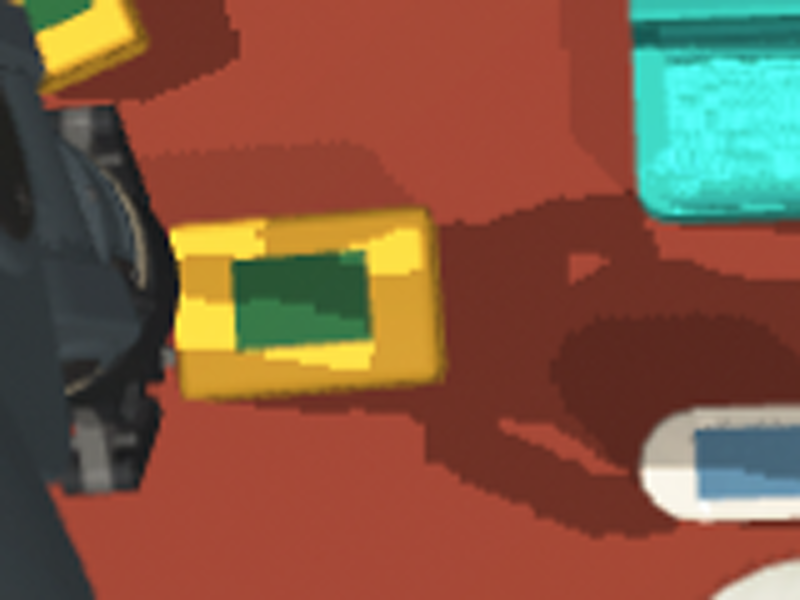

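The tin is touched and squared to the fingers. Next I push on, turning and shifting it gently toward the gap line.

```bash

python3 -m inch '[{"dp":[0,-0.02,0.25],"yaw":0.15},{"dp":[0,-0.02,0.25],"yaw":0.15},{"dp":[0,-0.02,0.25],"yaw":0.15},{"dp":[0,-0.02,0.25],"yaw":0.15},{"dp":[0,-0.02,0.25],"yaw":0}]'
python3 -m inch '[{"dp":[0,-0.02,0.25],"yaw":0},{"dp":[0,-0.02,0.25],"yaw":0},{"dp":[0,-0.02,0.25],"yaw":0},{"dp":[0,-0.02,0.25],"yaw":0}]'
python3 look.py 4 225 185
```

```text
time: 9.88
ee_pos: [0.564, 0.1854, 0.0151]
tool_rot: [0.503, 0.497, 0.503, -0.496]
wrist_force: [-0.9, 3.4, 3.0]
opening: 0.0223
time: 10.38
ee_pos: [0.5626, 0.1654, 0.0151]
tool_rot: [0.503, 0.497, 0.504, -0.496]
wrist_force: [0.7, 3.9, 4.4]
opening: 0.0226
[0.56253665 0.16479828 0.01509173]
```

View pics/c4.png

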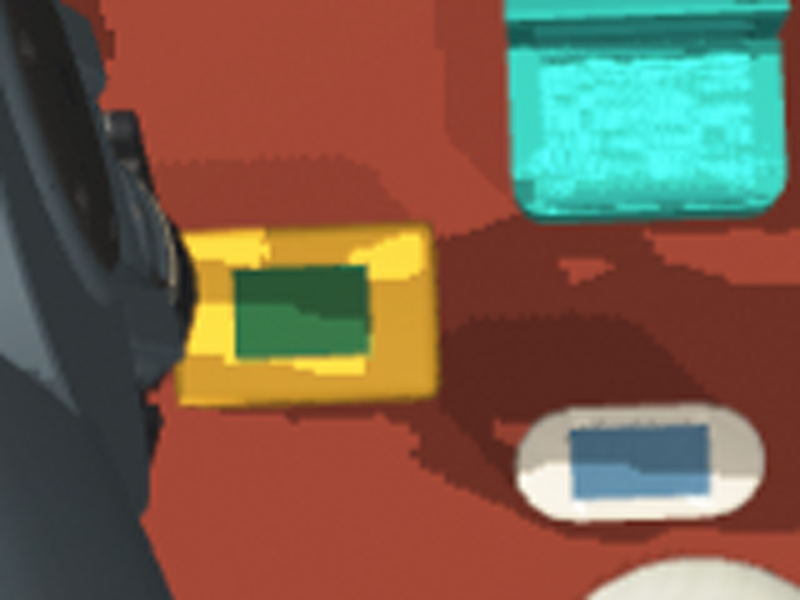

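```bash
python3 - <<'E'
from h import *
o=(225,185)
P=lambda x,y,z:onz('top',x/5+o[0],y/5+o[1],z)[:2]
def rect(L,z):
    Q=[P(*p,z) for p in L]; c=np.mean(Q,0);a=(Q[1]+Q[2]-Q[0]-Q[3])/2;b=(Q[0]+Q[1]-Q[2]-Q[3])/2
    print(c.round(4),np.linalg.norm(a).round(4),np.linalg.norm(b).round(4),np.degrees(np.arctan2(a[1],a[0])).round(1),np.degrees(np.arctan2(b[1],b[0])).round(1))
rect([(234,270),(368,265),(370,356),(236,359)],.04)
rect([(570,430),(708,425),(710,496),(574,500)],.045)
print('front corners',P(434,224,.04),P(439,398,.04))
print('kerb',P(640,404,.045),P(640,521,.045),P(517,463,.045),P(766,460,.045))
print('rack',P(560,216,.039),P(740,212,.039),P(512,160,.039),P(786,160,.039))
E
```

```text
[0.5651 0.1062] 0.0488 0.0328 -89.0 1.0
[ 0.5092 -0.0156] 0.0491 0.0253 -88.8 1.6
front corners [0.59675741 0.05784983] [0.53349839 0.0566084 ]
kerb [ 0.53026918 -0.01576646] [ 0.48840274 -0.01515702] [0.50963183 0.02860655] [ 0.50965342 -0.06056552]
rack [0.59916274 0.01204702] [ 0.59974442 -0.05329956] [0.61992228 0.02925132] [ 0.61854466 -0.07039199]
```

The tin is now at (0.5651, 0.106), parallel to the gap and about 1–2 mm toward the rack. I'll trim it slightly and enter.

```bash

python3 -m inch '[{"dp":[0,-0.015,0.25],"yaw":0},{"dp":[0,-0.015,0.25],"yaw":0},{"dp":[0,-0.015,0.25],"yaw":0},{"dp":[0,-0.015,0.25],"yaw":0},{"dp":[0,-0.01,0.25],"yaw":0}]'
python3 -m inch '[{"dp":[0,-0.01,0.25],"yaw":0},{"dp":[0,0,0.25],"yaw":0},{"dp":[0,0,0.25],"yaw":0}]'
python3 look.py 5 245 185
```

```text
time: 11.05
ee_pos: [0.5615, 0.1403, 0.0151]
tool_rot: [0.503, 0.497, 0.504, -0.496]
wrist_force: [-0.7, 4.4, 4.8]
opening: 0.0219
time: 11.42
ee_pos: [0.5615, 0.1253, 0.0151]
tool_rot: [0.503, 0.496, 0.504, -0.496]
wrist_force: [-0.3, 4.4, 5.5]
opening: 0.0223
[0.56148689 0.12475268 0.01504934]
```

View pics/c5.png

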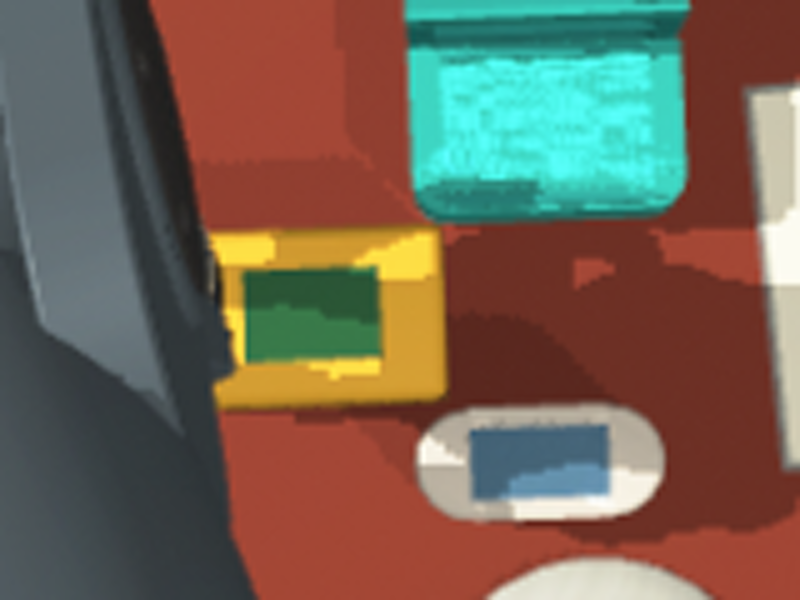

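```bash
python3 - <<'E'
from h import *
o=(245,185)
P=lambda x,y,z:onz('top',x/5+o[0],y/5+o[1],z)[:2]
Q=[P(*p,.04) for p in [(244,271),(378,267),(380,358),(246,362)]]
a=(Q[1]+Q[2]-Q[0]-Q[3])/2;b=(Q[0]+Q[1]-Q[2]-Q[3])/2
print(np.mean(Q,0),np.degrees(np.arctan2(a[1],a[0])),np.degrees(np.arctan2(b[1],b[0])))
print(P(442,227,.04),P(446,400,.04))
E
```

```text
[0.56390419 0.06615   ] -89.00674554459962 0.7822232994842565
[0.59512498 0.01863043] [0.53232525 0.01796112]
```

The tin is centred in the mouth and parallel, so I push through.

```bash

python3 -m inch '[{"dp":[0,0,0.25],"yaw":0},{"dp":[0,0,0.25],"yaw":0},{"dp":[0,0,0.3],"yaw":0},{"dp":[0,0,0.3],"yaw":0},{"dp":[0,0,0.3],"yaw":0}]'
python3 -m inch '[{"dp":[0,0,0.3],"yaw":0},{"dp":[0,0,0.3],"yaw":0},{"dp":[0,0,0.3],"yaw":0},{"dp":[0,0,0.3],"yaw":0}]'
python3 look.py 6 275 185
```

```text
time: 12.1
ee_pos: [0.5618, 0.0973, 0.015]
tool_rot: [0.503, 0.496, 0.504, -0.496]
wrist_force: [-1.0, 3.6, 5.3]
opening: 0.022
time: 12.6
ee_pos: [0.5621, 0.0733, 0.015]
tool_rot: [0.503, 0.496, 0.504, -0.497]
wrist_force: [-0.3, 4.9, 5.5]
opening: 0.0222
[0.56208131 0.07263922 0.01500956]
```

View pics/c6.png

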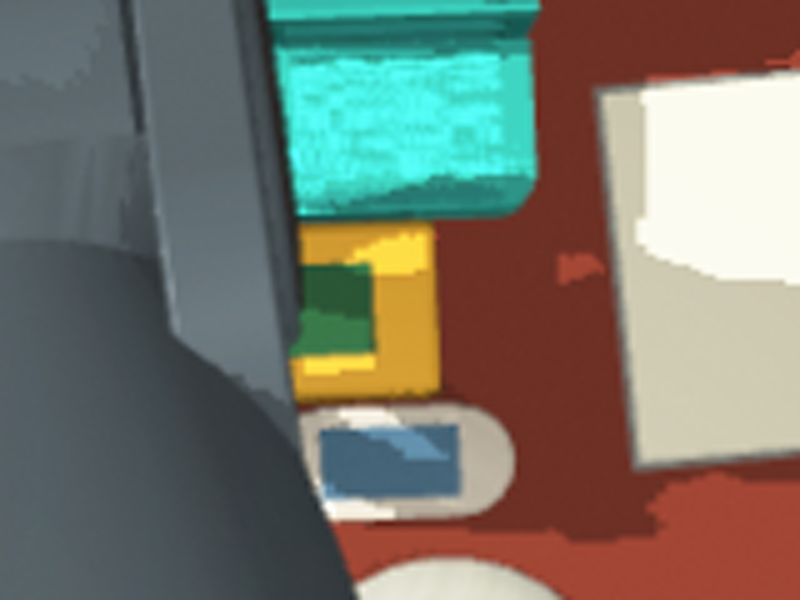

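```bash

python3 -m inch '[{"dp":[0,-0.01,0.3],"yaw":0},{"dp":[0,-0.01,0.3],"yaw":0},{"dp":[0,-0.01,0.3],"yaw":0},{"dp":[0,-0.01,0.3],"yaw":0},{"dp":[0,0,0.3],"yaw":0}]'
python3 -m inch '[{"dp":[0,0,0.3],"yaw":0},{"dp":[0,0,0.3],"yaw":0},{"dp":[0,0,0.3],"yaw":0},{"dp":[0,0,0.3],"yaw":0},{"dp":[0,0,0.3],"yaw":0}]'
python3 look.py 7 310 185
python3 -c "
from h import *;snap('side','pics/s7.png')"
```

```text
time: 13.28
ee_pos: [0.5617, 0.0434, 0.015]
tool_rot: [0.503, 0.496, 0.504, -0.496]
wrist_force: [-0.9, 4.6, 5.8]
opening: 0.0222
time: 13.9
ee_pos: [0.562, 0.0134, 0.015]
tool_rot: [0.503, 0.496, 0.504, -0.497]
wrist_force: [0.1, 3.8, 4.7]
opening: 0.0224
[0.56197483 0.01273997 0.01499059]
```

View pics/c7.png

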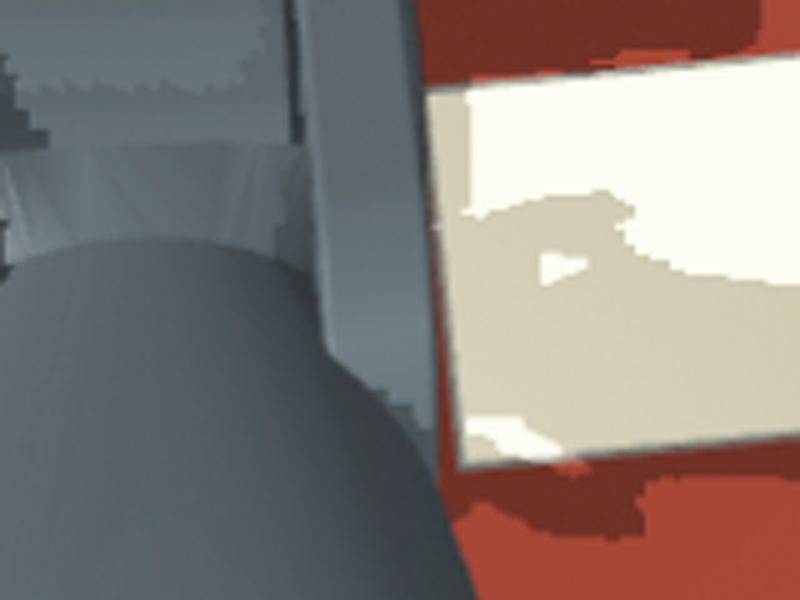

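View pics/s7.png

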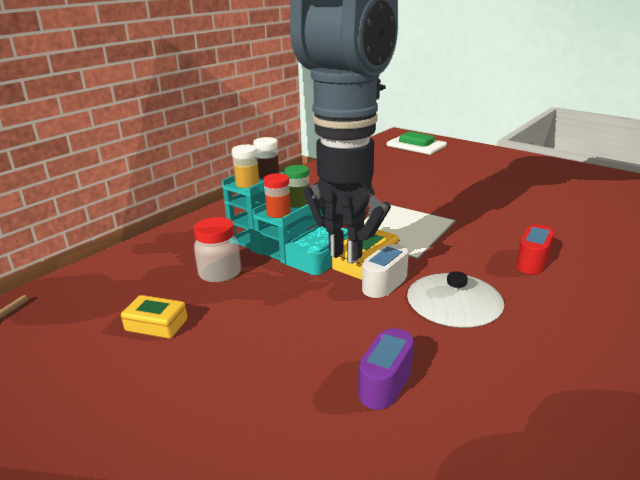

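```bash

python3 -m inch '[{"dp":[0,0,0.3],"yaw":0},{"dp":[0,0,0.3],"yaw":0},{"dp":[0,0,0.3],"yaw":0},{"dp":[0,0,0.3],"yaw":0},{"dp":[0,0,0.3],"yaw":0}]'
python3 -m inch '[{"dp":[0,0,0.3],"yaw":0},{"dp":[0,0,0.3],"yaw":0},{"dp":[0,0,0.3],"yaw":0},{"dp":[0,0,0.3],"yaw":0},{"dp":[0,0,0.3],"yaw":0}]'
python3 -m inch '[{"dp":[0,0,0.3],"yaw":0},{"dp":[0,0,0.3],"yaw":0},{"dp":[0,0,0.3],"yaw":0},{"dp":[0,0,0.3],"yaw":0}]'
python3 -c "
from h import *;snap('side','pics/s8.png');snap('top','pics/t8.png')"
```

```text
time: 14.62
ee_pos: [0.5623, -0.0166, 0.015]
tool_rot: [0.503, 0.496, 0.504, -0.497]
wrist_force: [0.5, 4.3, 5.8]
opening: 0.0221
time: 15.25
ee_pos: [0.5627, -0.0465, 0.015]
tool_rot: [0.503, 0.496, 0.504, -0.497]
wrist_force: [-0.3, 4.7, 7.2]
opening: 0.0224
time: 15.75
ee_pos: [0.563, -0.0705, 0.015]
tool_rot: [0.503, 0.496, 0.504, -0.497]
wrist_force: [-0.3, 4.3, 5.5]
opening: 0.0221
```

View pics/s8.png

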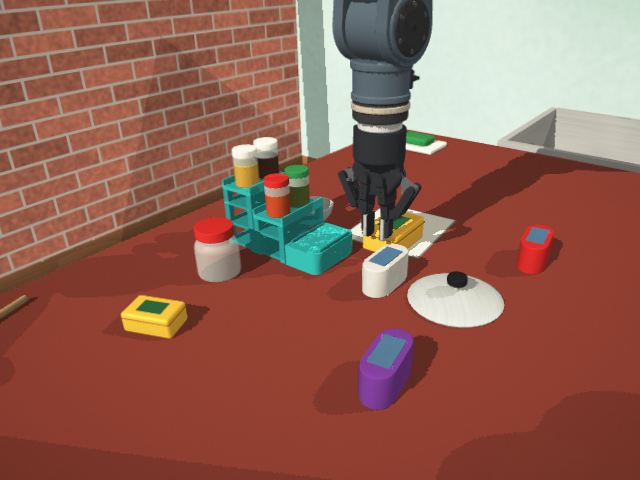

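View pics/t8.png

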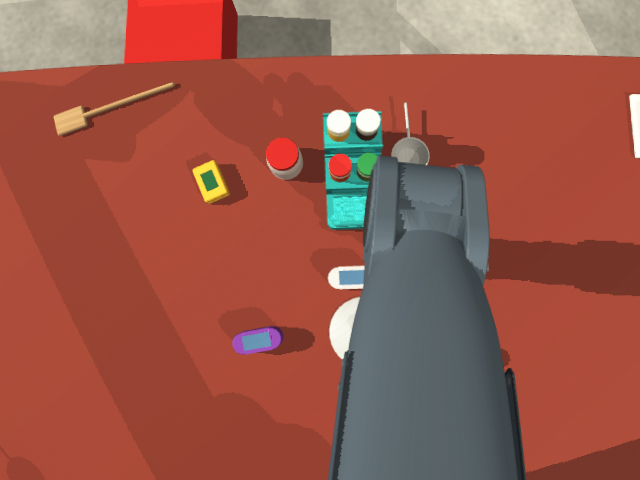

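The tin has emerged from the gap. For the last stretch I turn it a little toward the tile's axis and centre it.

```bash

python3 -m inch '[{"dp":[0,0.03,0.3],"yaw":-0.15},{"dp":[0,0.03,0.3],"yaw":-0.15},{"dp":[0,0.03,0.3],"yaw":-0.15},{"dp":[0,0.03,0.3],"yaw":-0.15},{"dp":[0,0.03,0.3],"yaw":-0.15}]'
python3 -m inch '[{"dp":[0,0.03,0.3],"yaw":0},{"dp":[0,0.03,0.3],"yaw":0},{"dp":[0,0.02,0.25],"yaw":0},{"dp":[0,0,0.2],"yaw":0},{"dp":[0,0,0.1],"yaw":0}]'
python3 -m inch '[{"dp":[0,0,-0.3],"yaw":0},{"dp":[0,0,-0.8],"yaw":0},{"dp":[0,0,-1],"yaw":0},{"dp":[-1,0,-0.2],"yaw":0},{"dp":[-1,0,0],"yaw":0}]'
python3 -m inch '[{"dp":[-1,0,0],"yaw":0},{"dp":[-1,0,0],"yaw":0},{"dp":[-1,0,0],"yaw":0},{"dp":[-1,0,0],"yaw":0},{"dp":[-1,0,0],"yaw":0}]'
python3 -c "
from h import *;snap('side','pics/s9.png')"
```

```text
time: 16.48
ee_pos: [0.5666, -0.1003, 0.0149]
tool_rot: [0.518, 0.481, 0.519, -0.481]
wrist_force: [-1.6, 5.2, 7.4]
opening: 0.0223
time: 17.1
ee_pos: [0.5702, -0.123, 0.015]
tool_rot: [0.518, 0.481, 0.519, -0.481]
wrist_force: [0.4, 5.6, 7.2]
opening: 0.0225
time: 17.73
ee_pos: [0.5668, -0.0753, 0.0551]
tool_rot: [0.518, 0.48, 0.519, -0.481]
wrist_force: [1.1, -0.7, 0.5]
opening: 0.0222
time: 18.35
ee_pos: [0.5671, -0.0758, 0.1554]
tool_rot: [0.518, 0.481, 0.519, -0.481]
wrist_force: [-0.1, -0.3, 0.0]
opening: 0.0222
```

View pics/s9.png

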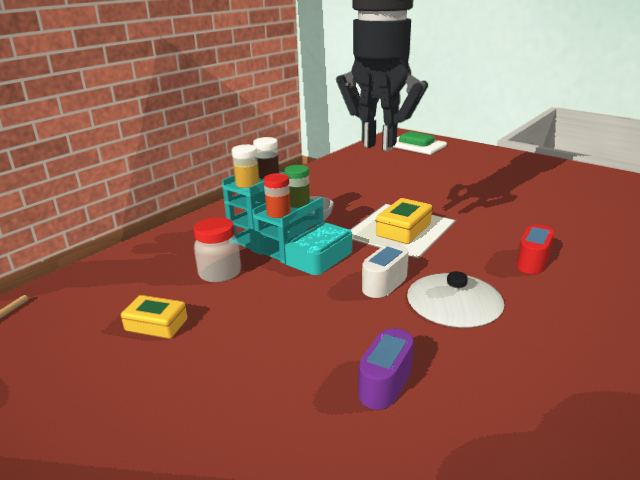

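```bash

python3 -m inch '[{"dp":[-1,-1,0],"yaw":0},{"dp":[-1,-1,0],"yaw":0},{"dp":[-1,-1,-1],"yaw":0},{"dp":[0,-1,-1],"yaw":0},{"dp":[0,-1,-1],"yaw":0}]'
python3 -m inch '[{"dp":[0,-0.5,-1],"yaw":0},{"dp":[0,-0.5,-1],"yaw":0},{"dp":[0,-0.5,-1],"yaw":0},{"dp":[0,-0.5,-1],"yaw":0},{"dp":[0,0,-1],"yaw":0}]'
python3 look.py 10 365 180
```

```text
time: 19.02
ee_pos: [0.4624, -0.0235, 0.2146]
tool_rot: [0.518, 0.481, 0.518, -0.481]
wrist_force: [-1.0, 0.6, -0.3]
opening: 0.0221
time: 19.65
ee_pos: [0.4148, 0.0732, 0.2146]
tool_rot: [0.518, 0.481, 0.518, -0.481]
wrist_force: [0.0, 1.1, 0.8]
opening: 0.0219
[0.41508032 0.07477514 0.21456723]
```

View pics/t10.png

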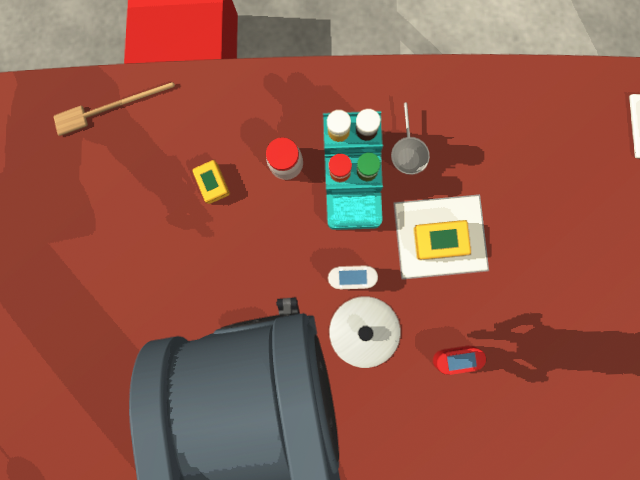

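View pics/c10.png

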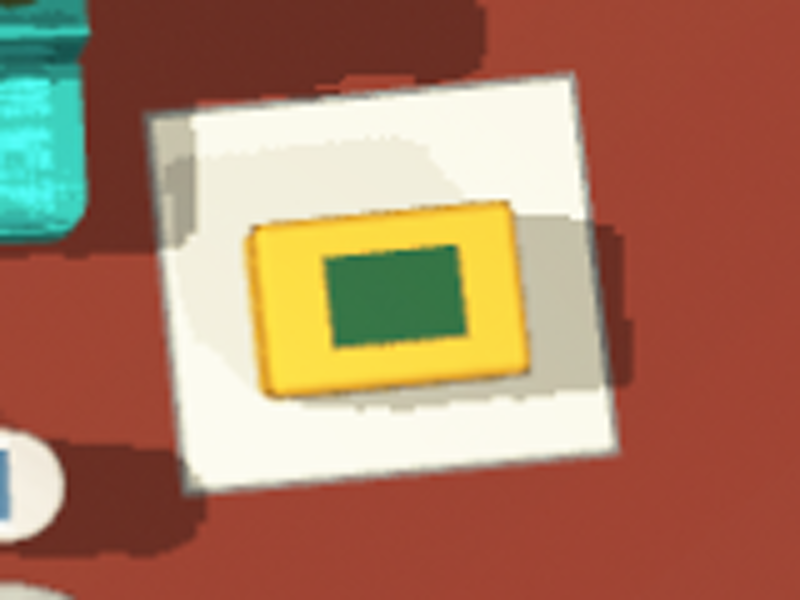

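The tin (443,240) lies wholly on the tile and in line with it. The jar (284,157), strainer (410,155) and lid (365,332) are at their starting pixels. The arm touches nothing, so I hand in.

```bash
python3 -m inch '[{"dp":[0,0,0],"yaw":0},{"dp":[0,0,0],"yaw":0}]'; python3 -c "
from rig import ctrl
print(ctrl.hand_in())"
```

```text
time: 19.95
ee_pos: [0.416, 0.0719, 0.2148]
tool_rot: [0.518, 0.481, 0.518, -0.481]
wrist_force: [-0.0, -0.1, -0.1]
opening: 0.0219
the job is handed in; nothing more can be done
None
```

I pushed the large yellow tin through the gap with two part-open fingers against its rear face, turning it a few degrees on the way, until it sat on the white tile. It took about 20 s of the 64 s.

In the last top picture, the tin lies wholly on the tile, close to its centre and lengthwise in line with it. The jar, strainer and lid are at the same pixels as at the start, and the arm was clear of everything when I handed in. The wrist force readings stayed under about 10 N, and no check failed or disagreed. While the tin was deep in the gap the arm hid it from the top camera, so there I checked it only in the side pictures and by the force readings.

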